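Unload the door tray of a conditioning cabinet

TASK

Swing the conditioning cabinet's door open by its handle to about a right angle, gently enough that the two rubber mounts riding in the tray on its inside stay standing. Then move both mounts into the blue tote, standing upright on its floor; never let either one fall over. Leave the door standing open and do not disturb the tester, the chrome weight or the case of reference blocks.

Things in the scene. Friction and masses are not known exactly. Their poses are not given: they have to be found in the camera images.
- cabinet: Cream bench cabinet with a glass roof, 180 deep x 280 wide x 250 mm high, fixed to the bench. Origin: centre of its underside, on the bench. Its front (door side) faces its own -x; the door is hinged at its own -y edge. Its yaw is 63 to 78 degrees: the front faces to the robot's right and a little back towards it, the hinge is at the end far from the robot.
- door (a joint): Door angle in rad: 0 shut (start), grows to 1.8 as it swings out; seen from above it turns anticlockwise. Glass in a steel frame, 280 wide, 20 thick, from 100 to 245 mm above the bench. Light hinge friction (about 1.3 N at the handle) and damping (0.25 N m s/rad); no latch or spring; it stays where it is left.
- hinge (a point): Point on the door's vertical hinge axis, 235 mm above the bench, in the plane of the door's inner face. Its axes turn with the door: +y runs along the door from the hinge to the free edge, -x is the outward normal of the door (with the door shut they equal the cabinet's axes).
- handle (a point): Upright black bar, 11 mm round, 45 mm out from the door's outer face, 232 mm along the door from the hinge. Origin: on the bar's axis 235 mm above the bench, 15 mm below its round top end; the bar reaches 100 mm below the origin. Thin stand-offs to the door 35 and 80 mm below the origin. Origin in the hinge point's axes: x -0.065, y 0.232. It can be pinched from above.
- tray (a point): Middle of the floor of the aluminium tray fixed to the door's inner face, 168 mm above the bench, at (x 0.050, y 0.134) in the hinge point's axes (+x points from the door into the tray). The tray is 100 mm (x) by 182 mm (y) outside, walls 3 mm thick standing 16 mm above its floor. It swings out with the door, carrying the mounts.
- mount_a: Rubber mount: black cylinder with a steel disc at each end, 44 mm diameter, 64 mm high, about 0.2 kg, standing in the door tray on the hinge side. Origin: centre of its underside; z is its axis.
- mount_b: The same kind of mount, standing in the door tray on the handle side, centres about 75 to 108 mm apart. Origin: centre of its underside; z is its axis.
- tote: Blue open-topped tote fixed to the bench, 200 (x) x 270 (y) x 80 mm high outside, walls and floor 5 mm thick. Origin: centre of its underside.
- tote_in (a point): Centre of the tote's inner floor, 5 mm above the bench; axes as the tote's: x across its width, y along its length.
- tester: Bystander: hardness tester, cream base 130 x 100 mm, post, dial and chrome cylinder on top, 230 mm high. Origin: centre of its underside.
- weight: Bystander: chrome cylinder weight, 60 mm diameter, 80 mm high with its small knob. Origin: centre of its underside.
- blocks: Bystander: flat wooden case of reference blocks, 110 x 75 x 36 mm. Origin: centre of its underside.
Not all that is in view belongs to the job. Several things look just like the tester: the one meant starts nearest to the robot's base.

How it is judged:
By the outcome, as a careful person would: the job done as asked, in the order asked, and still so for the second after the job is handed in, with the robot touching nothing.
It also fails if it takes over 69 s, if anything falls off the work surface, if the arm or the gripper's body presses on something with over 40 N, if the wrist force passes 120 N, or if a joint passes its speed limit or range.

ROBOT

A 6-joint arm with a two-finger parallel gripper is mounted at the origin on the work surface. World frame = base frame: x ahead of the robot, y to its left, z up, the work surface at z = 0. Lengths are in m, angles in rad, forces in N, time in s.
With the tool pointing down it reaches from about 0.425 to 0.925 m from the base axis. Payload 12.5 kg.
Tool frame: the origin (TCP) lies on the centre line of the jaws, within the pads' length; the fingertips stand 25 mm ahead of it and the grasp point (between the pads) lies 6 mm ahead of it; x points along the fingers, y is the direction in which the jaws open and shut, and the axes are right-handed (so a half turn about x gives the same grasp; the last joint's range is limited). The gripper opens to 85 mm and grips with 20 to 120 N. Pads are 22 mm wide; open, the fingers measure 114 mm over their backs; the gripper's body (76 mm by 85 mm) begins 54 mm behind the grasp point. The pads swing forward as they close: fully open they stand 13 mm farther back than shut.
Start: joints at [-1.435, 0.491, 1.559, -0, 1.092, -0.106], TCP at [0.15, -0.607, 0.223] pointing down, gripper open.
Joint ranges: [-3.1, 3.1], [-0.84, 2.19], [0.05, 2.79], [-1.13, 4.28], [0.06, 2.93], [-2.69, 2.69]. Speed limits (rad/s): [2.22, 2.22, 2.79, 3.14, 3.14, 3.14].

INTERFACE

Orientations are given as a rotation vector (axis times angle).
In Python, from workcell import manip gives the robot as it stands.
- The arm moves only by the tool servo_tool, never from a script. Its argument "rows" is a list of rows, each a list of 2 entries, a list of its own where there are three numbers: the shift along the tool's x, y, z in cm, then the turn, a rotation vector about the tool's x, y, z in rad. In form: [[[dx, dy, dz], [rx, ry, rz]], ...]. A call has 1 to 12 rows; each row shifts and turns the pose as measured when the row begins, along the tool's axes as they then stand; what a row does not reach is not made up. A row lasts 1/8 s, in which the tool goes at most 62.5 mm and 10.7 degrees, less where a joint would pass 70% of its speed; a pose out of reach is approached as far as the arm can. A call with a gripper value outside its range is refused whole. "jaw" is the gripper's target within -1 to 1 (shut at 1, half-way at 0, fully open at -1), set as the call begins (left out, the last holds). The fingers move at their own pace and stop on an object; "squeeze" is the grip in N (left out, the last holds). Time passes only in rows, so rows that do not move let the fingers close. It gives the time, the measured TCP pose, the force and the opening at its end, in the units of the state.
- manip.get_obs(): the state, without advancing time (a new reading comes with each control period).
- manip.grab_frame(name): name is "side" or "top" or "wrist"; returns the picture (420x560x3 uint8, red, green, blue); there is no depth.
- manip.calibration(name): a dict with "fx", "fy", "cx", "cy" (pixels), "R" (3x3) and "t" (3): a world point X has camera coordinates R X + t. Camera axes: x right, y down, z forward; pixel columns grow to the right and rows downward; lengths in m; the calibration is good to about 2 mm. A picture is of the moment at which its call begins: read the wrist's pose just before it. calibration takes no time and is no camera call; for the wrist camera it gives the pose at the moment of the call.
- manip.finish_job(): hands the job in, once; it reports no verdict.
The state is a dict: "t": time; "q": joint angles; "qd": joint speeds; "tau": joint torques, N m; "ee_pos": TCP position; "tcp_rot": TCP orientation; "ft_force": force on the tool from outside, world axes, zero at the start; "moment": the same for the moment, N m; "opening": opening from 0.0 (shut) to 1.0 (fully open).
Only numpy, scipy, OpenCV 4.12 (cv2) and the standard library are available. Lean on these libraries where they do the work, as an engineer would, in place of code of your own. Each camera call takes 0.05 s, during which the arm holds its last target. There are 200 camera calls.

## Working session

There is one attempt and no reset: what is moved stays moved. The work goes in short steps, Python scripts to look and compute and a tool call to move; the robot and the scene stay as the last step left them, time stands still between calls to the robot, and variables do not carry over. Pictures are saved under pics/ and viewed, about 8 in all and at most 12, crops included, and the job is handed in when it is done.

Besides the shell and the picture viewer there is one more tool, called after "Request:" as name(argument=value, ...), one argument or row to a line, values as JSON. servo_tool: Moves the arm, as the interface text tells. Its arguments: {"type":"object","properties":{"rows":{"type":"array"},"jaw":{"type":"number"},"squeeze":{"type":"number"}},"required":["rows"]}

```bash
mkdir -p pics; ls; python3 - <<'E'
from workcell import manip
import cv2,numpy as np
for n in("side","top"):
    cv2.imwrite(f"pics/{n}0.png",manip.grab_frame(n)[:,:,::-1])
    c=manip.calibration(n);print(n,c)
o=manip.get_obs();print({k:np.round(v,3) for k,v in o.items()})
E
```

```text
pics
side {'fx': 386.0647316783741, 'fy': 386.0647316783741, 'cx': 274.95609666106753, 'cy': 214.2335694480866, 'R': array([[-0.91677673, -0.39934782,  0.00646092],
       [-0.22720374,  0.50814756, -0.83076141],
       [ 0.32847966, -0.76309067, -0.55659117]]), 't': array([0.47572348, 0.32564544, 0.93723437])}
top {'fx': 456.3201201733822, 'fy': 456.3201201733822, 'cx': 270.6486084439698, 'cy': 214.16249698524433, 'R': array([[-2.17204613e-04, -9.99993029e-01,  3.72748655e-03],
       [-9.98759447e-01,  3.13243071e-05, -4.97952354e-02],
       [ 4.97947715e-02, -3.73367816e-03, -9.98752492e-01]]), 't': array([-0.14865188,  0.59307745,  1.52660194])}
{'t': np.float64(0.1), 'q': array([-1.435,  0.492,  1.559,  0.   ,  1.092, -0.106]), 'qd': array([-0.003,  0.001, -0.002,  0.   , -0.   ,  0.001]), 'tau': array([ 4.0000e-03, -6.1945e+01, -2.6203e+01, -0.0000e+00,  3.0000e-03,
        0.0000e+00]), 'ee_pos': array([ 0.15 , -0.607,  0.222]), 'tcp_rot': array([ 2.093,  0.255, -2.093]), 'ft_force': array([ 0.101, -0.562, -0.178]), 'moment': array([0.044, 0.004, 0.028]), 'opening': np.float64(1.002)}
```

View pics/top0.png

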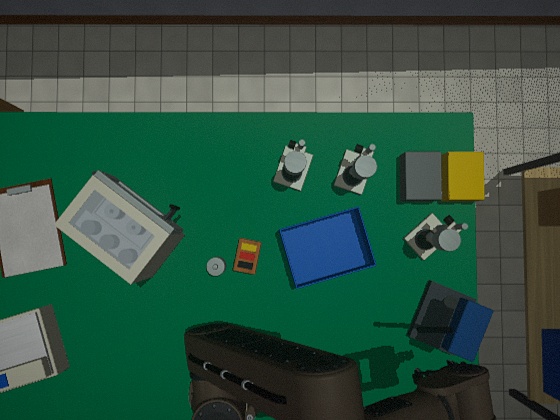

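View pics/side0.png

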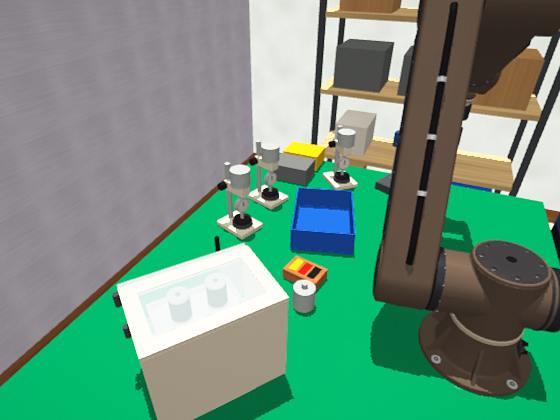

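```bash
cat > h.py <<'E'
from workcell import manip
import numpy as np,cv2
from scipy.spatial.transform import Rotation as Ro
def ray(c,u,v,z):
    p=-c["R"].T@c["t"];d=c["R"].T@np.array([(u-c["cx"])/c["fx"],(v-c["cy"])/c["fy"],1]);return p+d*(z-p[2])/d[2]
def proj(c,X):
    X=np.asarray(X,float)@c["R"].T+c["t"];return X[...,:2]/X[...,2:]*[c["fx"],c["fy"]]+[c["cx"],c["cy"]]
E
python3 - <<'E'
from h import *
np.set_printoptions(precision=3,suppress=True)
T=manip.calibration("top");S=manip.calibration("side")
for n,c,L in(("top",T,[(98,172,.25),(57,222,.25),(133,283,.25),(182,232,.25),(178,208,.25),(215,267,.08),(248,256,.036),(280,233,.08),(360,208,.08),(374,265,.08),(294,286,.08)]),
 ("side",S,[(120,290,.25),(248,248,.25),(287,298,.25),(137,345,.25),(217,238,.25),(305,283,.08),(305,272,.036),(179,293,.236),(215,280,.236)])):
    for u,v,z in L: print(n,u,v,ray(c,u,v,z))
t=cv2.imread("pics/top0.png")[150:310,40:390];s=cv2.imread("pics/side0.png")[170:420,90:370]
a=cv2.resize(t,None,fx=2.2,fy=2.2,interpolation=2)
cv2.imwrite("pics/c1.png",a); cv2.imwrite("pics/c2.png",cv2.resize(s,None,fx=2.4,fy=2.4,interpolation=2))
E
```

```text
top 98 172 [0.703 0.348 0.25 ]
top 57 222 [0.559 0.462 0.25 ]
top 133 283 [0.386 0.243 0.25 ]
top 182 232 [0.53  0.105 0.25 ]
top 178 208 [0.599 0.117 0.25 ]
top 215 267 [0.42  0.031 0.08 ]
top 248 256 [ 0.453 -0.073  0.036]
top 280 233 [ 0.529 -0.179  0.08 ]
top 360 208 [ 0.61  -0.438  0.08 ]
top 374 265 [ 0.426 -0.481  0.08 ]
top 294 286 [ 0.359 -0.223  0.08 ]
side 120 290 [0.689 0.364 0.25 ]
side 248 248 [0.521 0.148 0.25 ]
side 287 298 [0.386 0.253 0.25 ]
side 137 345 [0.574 0.452 0.25 ]
side 217 238 [0.603 0.145 0.25 ]
side 305 283 [0.42  0.031 0.08 ]
side 305 272 [ 0.449 -0.055  0.036]
side 179 293 [0.59  0.314 0.236]
side 215 280 [0.544 0.254 0.236]
```

View pics/c1.png

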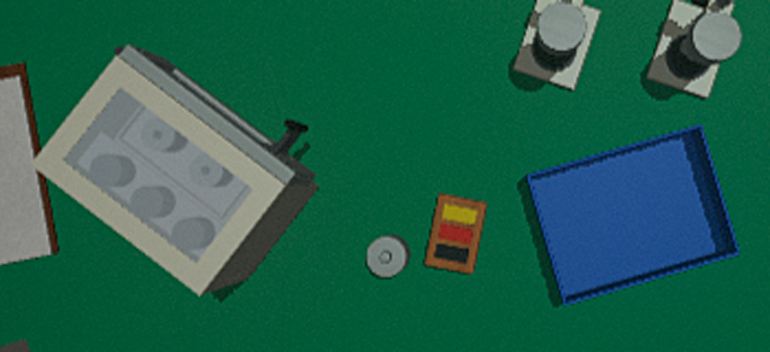

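View pics/c2.png

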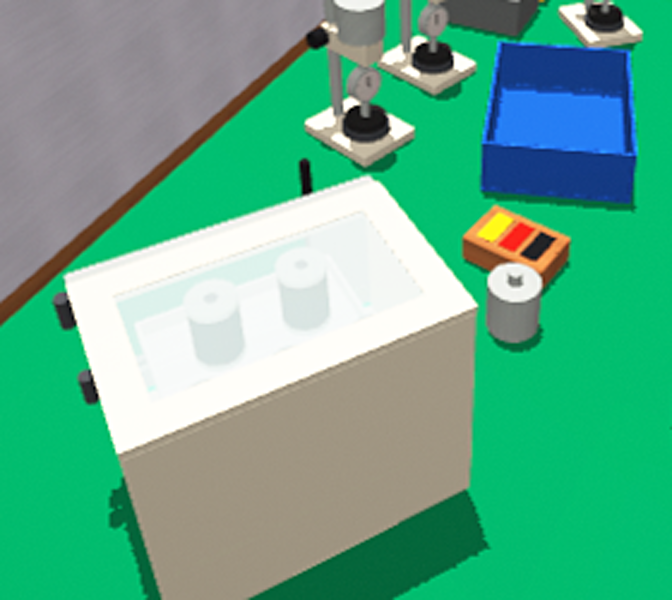

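The pictures show the roof corners at top px (97,174), (56,225), (131,285), (176,232), the handle at about (176,207), and the hinge knuckles at the far-left end. The mounts are visible through the glass. The front normal comes out near (+0.8,-0.6), so yaw is about 144°. That is outside the stated 63–78°, so I'll fit it from both cameras.

```bash
cat > fit.py <<'E'
from h import *
from scipy.optimize import least_squares
np.set_printoptions(precision=3,suppress=True)
T=manip.calibration("top");S=manip.calibration("side")
A=np.array([[-.09,-.14,.25],[.09,-.14,.25],[.09,.14,.25],[-.09,.14,.25]])
def W(p,X): return Ro.from_euler("z",p[2]).apply(X)+[p[0],p[1],0]
def f(p,a,b): return np.r_[(proj(T,W(p,A))-a).ravel()*1.2,(proj(S,W(p,A))-b).ravel()]
a=np.array([[97,174],[56,225],[131,285],[176,232]]);b=np.array([[118,285],[139,359.6],[288,298],[245,245]])
for yaw in(2.5,1.2):
    r=least_squares(f,[.54,.28,yaw],args=(a,b),loss="soft_l1");print(r.x,np.degrees(r.x[2]),r.cost);print(r.fun.reshape(-1,2))
    H=W(r.x,[-.09,-.14,.235]);hd=W(r.x,[-.155,.092,.25]);print("hinge",H,"handle",hd,proj(T,hd),proj(S,hd))
E
python3 fit.py; python3 - <<'E'
import cv2
t=cv2.imread("pics/top0.png")[160:295,45:200];s=cv2.imread("pics/side0.png")[225:375,105:300]
a=cv2.resize(t,(780,680)[:1]+(679,),interpolation=2)[:, :]
import numpy as np
a=cv2.resize(t,None,fx=2.55,fy=2.55,interpolation=2);b=cv2.resize(s,None,fx=2,fy=2,interpolation=2)
h=max(a.shape[0],b.shape[0]);p=lambda i:cv2.copyMakeBorder(i,0,h-i.shape[0],0,0,0)
c=np.hstack([p(a),p(b)]);print(c.shape);cv2.imwrite("pics/c3.png",c)
E
```

```text
[0.541 0.303 2.484] 142.3233163245826 18.88470065180769
[[-3.432 -0.439]
 [-1.68  -2.113]
 [ 0.494 -1.784]
 [-6.309  1.522]
 [ 0.244  1.9  ]
 [ 0.076 -2.708]
 [ 0.733 -1.702]
 [ 3.027 -0.428]]
hinge [0.698 0.359 0.235] handle [0.608 0.136 0.25 ] [171.651 205.033] [217.189 235.321]
[0.541 0.303 2.484] 142.32331635118692 18.884700651807663
[[-3.432 -0.439]
 [-1.68  -2.113]
 [ 0.494 -1.784]
 [-6.309  1.522]
 [ 0.244  1.9  ]
 [ 0.076 -2.708]
 [ 0.733 -1.702]
 [ 3.027 -0.428]]
hinge [0.698 0.359 0.235] handle [0.608 0.136 0.25 ] [171.651 205.033] [217.189 235.321]
(344, 785, 3)
```

```bash
cat >> h.py <<'E'
def tgt(jaw_deg,tilt_deg=0,rad_deg=None):
    """tool pointing down, tool y (jaws) along jaw_deg in world; tilted so the tip leans out toward rad_deg"""
    y=np.array([np.cos(np.radians(jaw_deg)),np.sin(np.radians(jaw_deg)),0]);x=np.array([0,0,-1.]);R=np.c_[x,y,np.cross(x,y)]
    if tilt_deg:
        a=np.radians(rad_deg);ax=np.cross(x,[np.cos(a),np.sin(a),0]);R=Ro.from_rotvec(ax*np.radians(tilt_deg)).as_matrix()@R
    return Ro.from_matrix(R)
def plan(P,Rt,n=None,last=None):
    """rows from the pose now (or last=(p,R)) to P,Rt in n equal rows; P is TCP"""
    if last is None:
        o=manip.get_obs();p,R=np.array(o["ee_pos"]),Ro.from_rotvec(o["tcp_rot"])
    else:p,R=last
    P=np.array(P,float);d=P-p;w=(R.inv()*Rt).as_rotvec()
    k=max(np.linalg.norm(d)/.055,np.degrees(np.linalg.norm(w))/9.5);n=n or int(np.ceil(k))
    for i in range(n):
        Ri=R*Ro.from_rotvec(w*i/n);print([list(np.round(Ri.inv().apply(d/n)*100,2)),list(np.round(w/n,3))])
    print("--",n);return P,Rt
E
python3 - <<'E'
from h import *
o=manip.get_obs();print(Ro.from_rotvec(o["tcp_rot"]).as_matrix().round(3))
import math
l=plan([.30,-.40,.37],tgt(50))
l=plan([.55,.10,.37],tgt(102),None,l)
print("or"); l=plan([.30,-.40,.37],tgt(50-180)); l=plan([.55,.10,.37],tgt(102-180),None,l)
E
```

```text
[[-0.     0.239 -0.971]
 [ 0.001 -0.971 -0.239]
 [-1.    -0.001 -0.   ]]
[[np.float64(-1.06), np.float64(-1.18), np.float64(-1.4)], [np.float64(-0.157), np.float64(-0.0), np.float64(0.0)]]
[[np.float64(-1.06), np.float64(-0.94), np.float64(-1.56)], [np.float64(-0.157), np.float64(-0.0), np.float64(0.0)]]
[[np.float64(-1.06), np.float64(-0.69), np.float64(-1.69)], [np.float64(-0.157), np.float64(-0.0), np.float64(0.0)]]
[[np.float64(-1.06), np.float64(-0.41), np.float64(-1.78)], [np.float64(-0.157), np.float64(-0.0), np.float64(0.0)]]
[[np.float64(-1.06), np.float64(-0.13), np.float64(-1.82)], [np.float64(-0.157), np.float64(-0.0), np.float64(0.0)]]
[[np.float64(-1.06), np.float64(0.16), np.float64(-1.82)], [np.float64(-0.157), np.float64(-0.0), np.float64(0.0)]]
[[np.float64(-1.06), np.float64(0.44), np.float64(-1.77)], [np.float64(-0.157), np.float64(-0.0), np.float64(0.0)]]
[[np.float64(-1.06), np.float64(0.71), np.float64(-1.68)], [np.float64(-0.157), np.float64(-0.0), np.float64(0.0)]]
[[np.float64(-1.06), np.float64(0.97), np.float64(-1.55)], [np.float64(-0.157), np.float64(-0.0
[... 3100 characters left out ...]
64(0.0)]]
[[np.float64(-0.0), np.float64(-5.0), np.float64(-0.9)], [np.float64(-0.083), np.float64(0.0), np.float64(0.0)]]
[[np.float64(0.0), np.float64(-4.91), np.float64(-1.31)], [np.float64(-0.083), np.float64(0.0), np.float64(0.0)]]
[[np.float64(-0.0), np.float64(-4.79), np.float64(-1.71)], [np.float64(-0.083), np.float64(0.0), np.float64(0.0)]]
[[np.float64(-0.0), np.float64(-4.63), np.float64(-2.1)], [np.float64(-0.083), np.float64(0.0), np.float64(0.0)]]
[[np.float64(-0.0), np.float64(-4.44), np.float64(-2.47)], [np.float64(-0.083), np.float64(0.0), np.float64(0.0)]]
[[np.float64(0.0), np.float64(-4.22), np.float64(-2.83)], [np.float64(-0.083), np.float64(0.0), np.float64(0.0)]]
-- 11
```

View pics/c3.png

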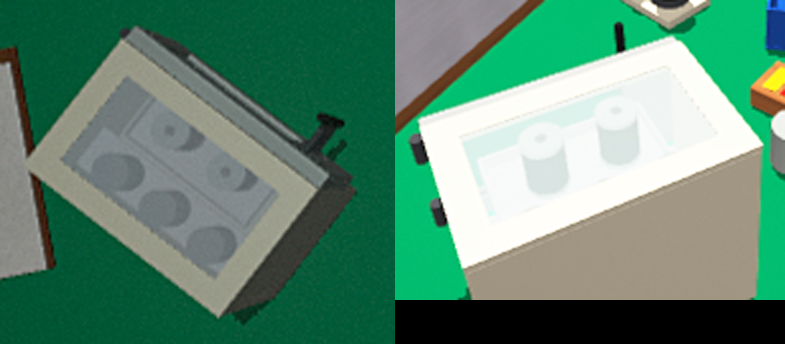

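The close-up puts the handle top at top px (171,206) and side px (217,237). The fit predicts (171.7,205) and (217,235), so it agrees. Moving above the handle.

Request:
servo_tool(
  rows=[
    [[-3,-3.3,-3.9],[0,0,0]],
    [[-3,-3.3,-3.9],[0,0,0]],
    [[-3,-3.3,-3.9],[0,0,0]],
    [[-3,-3.3,-3.9],[0,0,0]],
    [[-3,-3.3,-3.9],[0,0,0]],
  ],
  jaw=-0.1,
  squeeze=25,
)

```text
t: 0.72
ee_pos: [0.3014, -0.3956, 0.3725]
tcp_rot: [2.099, 0.259, -2.101]
ft_force: [-0.1, 0.5, 0.1]
opening: 0.551
```

Request:
servo_tool(
  rows=[
    [[0,-3.7,-3.55],[0,0,0]],
    [[0,-3.7,-3.55],[0,0,0]],
    [[0,-3.7,-3.55],[0,0,0]],
    [[0,-3.7,-3.55],[0,0,0]],
    [[0,-3.7,-3.55],[0,0,0]],
    [[0,-3.7,-3.55],[0,0,0]],
    [[0,-3.7,-3.55],[0,0,0]],
    [[0,-3.7,-3.55],[0,0,0]],
    [[0,-3.7,-3.55],[0,0,0]],
    [[0,-3.7,-3.55],[0,0,0]],
  ],
)

```text
t: 1.98
ee_pos: [0.5659, 0.0633, 0.3765]
tcp_rot: [2.098, 0.256, -2.099]
ft_force: [-0.2, 0.1, 0.3]
opening: 0.552
```

```bash
python3 - <<'E'
from h import *
np.set_printoptions(precision=3,suppress=True)
o=manip.get_obs();print(o["t"],o["q"],o["ee_pos"],Ro.from_rotvec(o["tcp_rot"]).as_matrix())
c=manip.calibration("wrist");print(c)
i=manip.grab_frame("wrist");cv2.imwrite("pics/w1.png",i[:,:,::-1])
print(proj(c,[.606,.134,.25]),proj(c,[.698,.359,.245]))
E
```

```text
1.975 [-0.007  0.293  1.462  0.006  1.387  1.326] [0.566 0.063 0.376] [[-0.001  0.234 -0.972]
 [ 0.006 -0.972 -0.234]
 [-1.    -0.006 -0.   ]]
{'fx': 303.83588051309255, 'fy': 303.83588051309255, 'cx': 282.1856367238517, 'cy': 209.73280888828512, 'R': array([[ 0.233, -0.972, -0.006],
       [-0.92 , -0.222,  0.322],
       [-0.314, -0.069, -0.947]]), 't': array([-0.067,  0.443,  0.709])}
[218.197 137.906] [-50.784 -52.63 ]
```

View pics/w1.png

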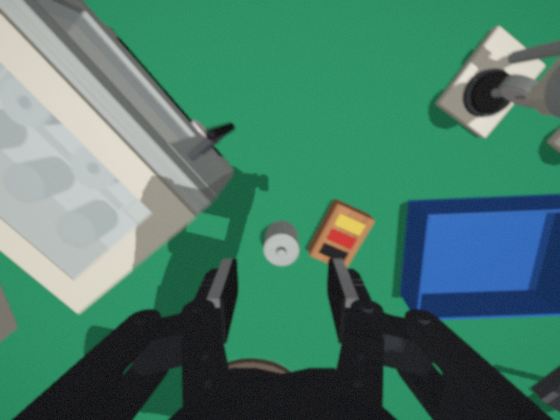

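```bash
python3 - <<'E'
from h import *
np.set_printoptions(precision=3,suppress=True)
c=manip.calibration("wrist")
print(proj(c,[.606,.134,.135]))
for u,v in((230,127),(228,129)):print(ray(c,u,v,.25))
for u,v in((80,313),(233,172)):print(ray(c,u,v,.25))
i=manip.grab_frame("wrist");cv2.imwrite("pics/w2.png",cv2.resize(i[90:200,140:290,::-1],None,fx=5,fy=5,interpolation=2))
E
```

```text
[240.43  131.297]
[0.62 0.13 0.25]
[0.618 0.131 0.25 ]
[0.387 0.254 0.25 ]
[0.581 0.12  0.25 ]
```

View pics/w2.png

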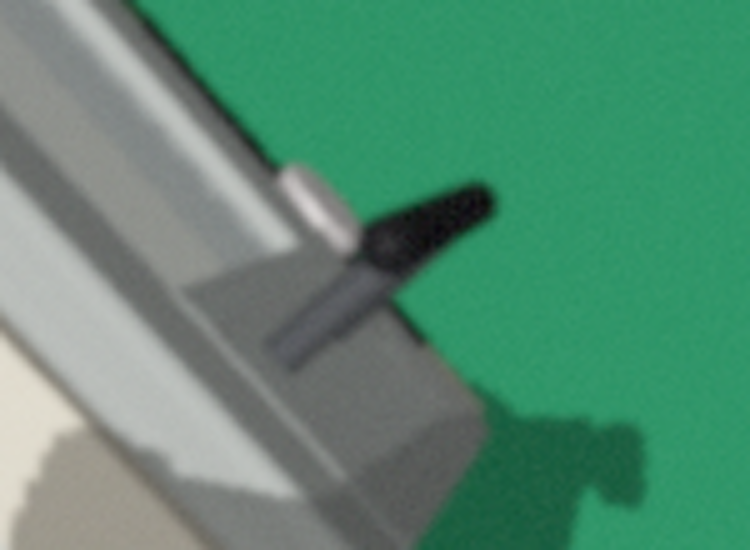

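The disc at the bar top is at (217.6,138.6) against a predicted (218.2,137.9), so the handle position is confirmed.

Request:
servo_tool(
  rows=[
    [[0,-3,-2.8],[0,0,0]],
    [[1,-3,-2.8],[0,0,0]],
    [[3,0,0],[0,0,0]],
    [[3,0,0],[0,0,0]],
  ],
  jaw=0.3,
)

```text
t: 2.58
ee_pos: [0.6079, 0.1391, 0.3048]
tcp_rot: [2.097, 0.26, -2.096]
ft_force: [0.5, 0.5, 0.0]
opening: 0.349
```

```bash
python3 - <<'E'
from h import *
o=manip.get_obs();R=Ro.from_rotvec(o["tcp_rot"])
print(o["t"],o["ee_pos"],R.inv().apply(np.array([.606,.134,.243])-o["ee_pos"])*100,o["opening"])
E
```

```text
2.575 [0.6078587  0.13910382 0.30479237] [6.17588925 0.49121675 0.30839663] 0.3488695790356765
```

Request:
servo_tool(
  rows=[
    [[2,0.4,0.3],[0,0,0]],
    [[2,0,0],[0,0,0]],
    [[2,0,0],[0,0,0]],
    [[0,0,0],[0,0,0]],
  ],
)

```text
t: 3.08
ee_pos: [0.6039, 0.1328, 0.2398]
tcp_rot: [2.09, 0.259, -2.103]
ft_force: [0.5, -0.5, 0.3]
opening: 0.351
```

Request:
servo_tool(
  rows=[
    [[0,0,0],[0,0,0]],
    [[0,0,0],[0,0,0]],
    [[0,0,0],[0,0,0]],
    [[0,0,0],[0,0,0]],
  ],
  jaw=1,
  squeeze=30,
)

```text
t: 3.58
ee_pos: [0.6045, 0.1325, 0.2425]
tcp_rot: [2.094, 0.259, -2.1]
ft_force: [-0.9, 0.5, 0.1]
opening: 0.002
```

```bash
python3 - <<'E'
from h import *
np.set_printoptions(precision=3,suppress=True)
c=manip.calibration("wrist")
i=manip.grab_frame("wrist");cv2.imwrite("pics/w3.png",i[:,:,::-1])
print(proj(c,[[.606,.134,.25],[.6045,.1325,.2425],[.6045,.1325,.2175]]))
E
```

```text
[[282.478 265.466]
 [284.525 261.669]
 [284.494 242.596]]
```

View pics/w3.png

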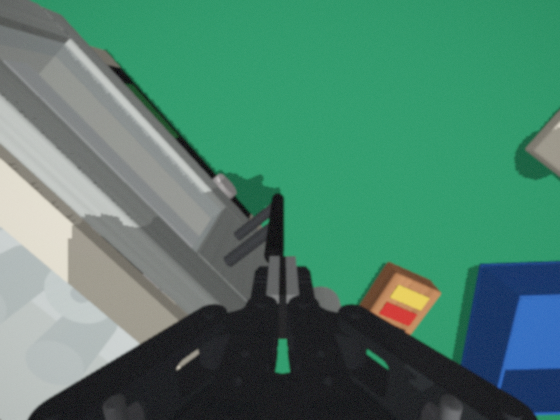

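```bash
python3 - <<'E'
from h import *
np.set_printoptions(precision=3,suppress=True)
c=manip.calibration("wrist")
print(proj(c,[[.606,.134,z] for z in(.135,.155,.2,.217,.25)]))
print(ray(c,277,198,.135),ray(c,275,232,.2),-c["R"].T@c["t"])
i=manip.grab_frame("wrist")
cv2.imwrite("pics/w4.png",cv2.resize(i[180:320,215:355,::-1],None,fx=4.2,fy=4.2,interpolation=2))
E
```

```text
[[283.207 201.297]
 [283.127 208.481]
 [282.893 229.391]
 [282.778 239.685]
 [282.489 265.497]]
[0.608 0.14  0.135] [0.603 0.139 0.2  ] [0.685 0.152 0.394]
```

View pics/w4.png

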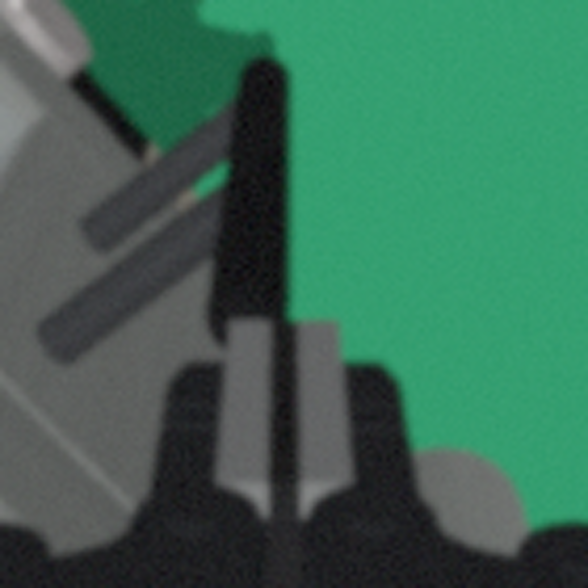

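The fingers closed just above the bar's rounded top, and the bar is a few mm to the left in the image. The tips seem to stand higher than stated. I'll reopen, shift, go lower in small steps and close again.

Request:
servo_tool(
  rows=[
    [[-1,-0.4,-0.2],[0,0,0]],
    [[0,0,0],[0,0,0]],
    [[0,0,0],[0,0,0]],
    [[1.3,0,0],[0,0,0]],
    [[1.3,0,0],[0,0,0]],
    [[0,0,0],[0,0,0]],
  ],
  jaw=0.3,
)

```text
t: 4.42
ee_pos: [0.6051, 0.1373, 0.2245]
tcp_rot: [2.092, 0.259, -2.101]
ft_force: [0.8, -0.6, 0.4]
opening: 0.351
```

Request:
servo_tool(
  rows=[
    [[0,0,0],[0,0,0]],
    [[0,0,0],[0,0,0]],
    [[0,0,0],[0,0,0]],
    [[0,0,0],[0,0,0]],
  ],
  jaw=1,
)

```text
t: 4.92
ee_pos: [0.6052, 0.1375, 0.2243]
tcp_rot: [2.092, 0.259, -2.102]
ft_force: [0.3, 0.3, -2.4]
opening: 0.11
```

Opening 0.11 (about 10 mm), so the bar is held. Next I'll generate the gentle arc.

```bash
cat > arc.py <<'E'
import sys
from h import *
H=np.array([.698,.359]);r=.2415;N=12
v=list(map(float,sys.argv[1].split(",")))   # per-row arc degrees
til=float(sys.argv[2])                      # tilt at end of call, deg
o=manip.get_obs();p=np.array(o["ee_pos"]);R=Ro.from_rotvec(o["tcp_rot"])
d=p[:2]-H;a=np.arctan2(d[1],d[0]);print("theta",np.degrees(a)%360-247.8,"r",np.hypot(*d),"p",p,"f",o["ft_force"].round(1))
g=o["ee_pos"]+R.apply([.006,0,0]);
x=R.as_matrix()[:,0];t0=np.degrees(np.arccos(-x[2]));print("tilt",t0)
jaw=-76
pc=p.copy()
z=float(sys.argv[3]) if len(sys.argv)>3 else .2243
for k,s in enumerate(v):
    a+=np.radians(s);Q=np.array([H[0]+r*np.cos(a),H[1]+r*np.sin(a),z])
    tl=t0+(til-t0)*(k+1)/len(v)
    Rn=tgt(jaw,tl,14)
    print([[float(q) for q in (R.inv().apply(Q-pc)*100).round(2)],[float(q) for q in (R.inv()*Rn).as_rotvec().round(3)]],",")
    pc,R=Q,Rn
print("end theta",np.degrees(a)%360-247.8,pc,np.hypot(*pc[:2]))
E
python3 arc.py .6,1.2,1.8,2.4,2.6,2.6,2.6,2.6,2.6,2.6,2.6,2.6 0
```

```text
theta -0.521699634931565 r 0.24016326926918877 p [0.60523564 0.13747535 0.22430745] f [ 0.3  0.3 -2.4]
tilt 0.4445058490925972
[[-0.0, 0.26, -0.12], [-0.005, 0.011, 0.007]] ,
[[0.0, 0.29, -0.41], [-0.0, -0.001, 0.0]] ,
[[0.0, 0.42, -0.63], [0.0, -0.001, -0.0]] ,
[[0.0, 0.53, -0.86], [0.0, -0.001, 0.0]] ,
[[0.0, 0.54, -0.95], [0.0, -0.001, -0.0]] ,
[[0.0, 0.49, -0.98], [0.0, -0.001, 0.0]] ,
[[0.0, 0.45, -1.0], [-0.0, -0.001, 0.0]] ,
[[0.0, 0.4, -1.02], [0.0, -0.001, -0.0]] ,
[[0.0, 0.36, -1.04], [-0.0, -0.001, -0.0]] ,
[[0.0, 0.31, -1.05], [-0.0, -0.001, 0.0]] ,
[[0.0, 0.26, -1.06], [0.0, -0.001, 0.0]] ,
[[0.0, 0.21, -1.07], [-0.0, -0.001, -0.0]] ,
end theta 26.278300365068446 [0.7151754  0.11811153 0.2243    ] 0.724862876229945
```

Request:
servo_tool(
  rows=[
    [[0,0.12,-0.18],[0,0,0]],
    [[0,0.28,-0.4],[0,0,0]],
    [[0,0.42,-0.62],[0,0,0]],
    [[0,0.5,-0.82],[0,0,0]],
    [[0,0.52,-0.92],[0,0,0]],
    [[0,0.49,-0.98],[0,0,0]],
  ],
)

```text
t: 5.68
ee_pos: [0.6513, 0.1244, 0.2243]
tcp_rot: [2.092, 0.262, -2.102]
ft_force: [-0.3, 6.2, -0.7]
opening: 0.107
```

```bash
python3 arc.py 2.6,2.6,2.6,2.6,2.6,2.6,2.6,2.6 4
```

```text
theta 10.937665260319875 r 0.23924282064025104 p [0.65127553 0.12436422 0.2242754 ] f [-0.3  6.2 -0.7]
tilt 0.5339505624315434
[[-0.01, 0.65, -0.91], [-0.004, 0.021, 0.008]] ,
[[0.02, 0.4, -1.02], [0.0, 0.008, 0.0]] ,
[[0.03, 0.35, -1.04], [0.0, 0.008, 0.0]] ,
[[0.03, 0.31, -1.05], [-0.0, 0.008, -0.0]] ,
[[0.04, 0.26, -1.06], [-0.0, 0.008, -0.0]] ,
[[0.05, 0.21, -1.07], [0.0, 0.008, 0.0]] ,
[[0.06, 0.16, -1.08], [0.0, 0.008, 0.0]] ,
[[0.07, 0.11, -1.09], [-0.0, 0.008, -0.0]] ,
end theta 31.737665260319943 [0.73801557 0.12083828 0.2243    ] 0.7478428111069295
```

Request:
servo_tool(
  rows=[
    [[0,0.36,-0.95],[0,0.01,0]],
    [[0,0.36,-1.02],[0,0.01,0]],
    [[0.02,0.32,-1.04],[0,0.01,0]],
    [[0.03,0.27,-1.05],[0,0.01,0]],
    [[0.03,0.22,-1.06],[0,0.01,0]],
    [[0.04,0.17,-1.07],[0,0.01,0]],
    [[0.05,0.12,-1.08],[0,0.01,0]],
    [[0.05,0.07,-1.09],[0,0.01,0]],
  ],
)

```text
t: 6.68
ee_pos: [0.7424, 0.1266, 0.2239]
tcp_rot: [2.183, 0.274, -2.019]
ft_force: [-3.5, 5.4, -0.5]
opening: 0.106
```

```bash
sed -i 's/r=.2415/r=.2395/' arc.py; python3 arc.py 2.5,2.5,2.5,2.5,2.5,2.5,2.5,2.5 14
```

```text
theta 33.01248711630706 r 0.23657430487048128 p [0.74238025 0.12662574 0.22392995] f [-3.5  5.4 -0.5]
tilt 4.56739576101596
[[0.04, 0.32, -1.03], [-0.004, 0.021, 0.01]] ,
[[0.1, -0.01, -1.04], [0.0, 0.021, 0.0]] ,
[[0.13, -0.06, -1.04], [0.0, 0.021, 0.0]] ,
[[0.15, -0.1, -1.03], [0.0, 0.021, 0.0]] ,
[[0.17, -0.15, -1.02], [-0.0, 0.021, -0.0]] ,
[[0.19, -0.19, -1.01], [0.0, 0.021, 0.0]] ,
[[0.21, -0.24, -1.0], [-0.0, 0.021, -0.0]] ,
[[0.22, -0.28, -0.98], [-0.0, 0.021, 0.0]] ,
end theta 53.01248711630706 [0.8206791  0.15330584 0.2243    ] 0.8348753571268036
```

```bash
sed -i 's/H=np.array(\[.698,.359\])/H=np.array([.697,.362])/;s/r=.2395/r=.2390/' arc.py; python3 arc.py 2.5,2.5,2.5,2.5,2.5,2.5,2.5,2.5 14
```

```text
theta 33.11274748063016 r 0.23970900643063722 p [0.74238025 0.12662574 0.22392995] f [-3.5  5.4 -0.5]
tilt 4.56739576101596
[[0.05, -0.04, -1.05], [-0.004, 0.021, 0.01]] ,
[[0.1, -0.01, -1.04], [0.0, 0.021, 0.0]] ,
[[0.13, -0.06, -1.03], [0.0, 0.021, 0.0]] ,
[[0.15, -0.1, -1.03], [0.0, 0.021, 0.0]] ,
[[0.17, -0.15, -1.02], [-0.0, 0.021, -0.0]] ,
[[0.19, -0.19, -1.01], [0.0, 0.021, 0.0]] ,
[[0.2, -0.24, -0.99], [-0.0, 0.021, -0.0]] ,
[[0.22, -0.28, -0.98], [-0.0, 0.021, 0.0]] ,
end theta 53.11274748063016 [0.81978198 0.1569498  0.2243    ] 0.834671036536008
```

Request:
servo_tool(
  rows=[
    [[0.07,-0.03,-1.05],[0,0.02,0]],
    [[0.1,-0.03,-1.04],[0,0.02,0]],
    [[0.13,-0.06,-1.03],[0,0.02,0]],
    [[0.15,-0.1,-1.03],[0,0.02,0]],
    [[0.17,-0.15,-1.02],[0,0.02,0]],
    [[0.19,-0.19,-1.01],[0,0.02,0]],
    [[0.2,-0.24,-0.99],[0,0.02,0]],
    [[0.22,-0.28,-0.98],[0,0.02,0]],
  ],
)

```text
t: 7.68
ee_pos: [0.8241, 0.1595, 0.2242]
tcp_rot: [2.355, 0.297, -1.838]
ft_force: [-4.9, 3.8, -0.2]
opening: 0.107
```

```bash
python3 arc.py 2.5,2.5,2.5,2.5,2.5,2.5,2.5,2.5 24
```

```text
theta 54.306962567777134 r 0.23904286838278735 p [0.82405165 0.15951698 0.22424476] f [-4.9  3.8 -0.2]
tilt 14.165636787252215
[[0.24, -0.35, -0.95], [-0.006, 0.022, 0.01]] ,
[[0.26, -0.39, -0.93], [-0.0, 0.021, -0.0]] ,
[[0.27, -0.43, -0.91], [-0.0, 0.021, -0.0]] ,
[[0.29, -0.47, -0.89], [0.0, 0.021, -0.0]] ,
[[0.3, -0.51, -0.86], [-0.0, 0.021, 0.0]] ,
[[0.31, -0.55, -0.83], [-0.0, 0.021, 0.0]] ,
[[0.32, -0.59, -0.8], [0.0, 0.021, 0.0]] ,
[[0.32, -0.63, -0.77], [-0.0, 0.021, -0.0]] ,
end theta 74.30696256777708 [0.88560894 0.21520876 0.2243    ] 0.9113824639336945
```

Request:
servo_tool(
  rows=[
    [[0.24,-0.37,-0.92],[0,0.02,0]],
    [[0.26,-0.41,-0.91],[0,0.02,0]],
    [[0.27,-0.45,-0.89],[0,0.02,0]],
    [[0.29,-0.49,-0.87],[0,0.02,0]],
    [[0.3,-0.53,-0.84],[0,0.02,0]],
    [[0.31,-0.56,-0.81],[0,0.02,0]],
    [[0.32,-0.6,-0.78],[0,0.02,0]],
    [[0.32,-0.64,-0.75],[0,0.02,0]],
  ],
)

```text
t: 8.68
ee_pos: [0.8899, 0.2169, 0.2254]
tcp_rot: [2.52, 0.31, -1.633]
ft_force: [0.1, -2.5, 0.2]
opening: 0.107
```

```bash
python3 arc.py 2.4,2.2,2,1.8,1.5,1.2,.8,.4 30
```

```text
theta 75.24623544746225 r 0.241399301977829 p [0.88990723 0.21687789 0.22535126] f [ 0.1 -2.5  0.2]
tilt 24.179386306030736
[[0.35, -0.84, -0.51], [-0.008, 0.013, 0.005]] ,
[[0.28, -0.62, -0.61], [-0.0, 0.013, 0.0]] ,
[[0.26, -0.59, -0.54], [0.0, 0.013, -0.0]] ,
[[0.23, -0.55, -0.46], [-0.0, 0.013, 0.0]] ,
[[0.19, -0.47, -0.37], [0.0, 0.013, -0.0]] ,
[[0.15, -0.38, -0.29], [0.0, 0.013, -0.0]] ,
[[0.1, -0.26, -0.19], [-0.0, 0.013, -0.0]] ,
[[0.05, -0.13, -0.09], [0.0, 0.013, 0.0]] ,
end theta 87.54623544746227 [0.91421398 0.26230502 0.2243    ] 0.9510999504664817
```

Request:
servo_tool(
  rows=[
    [[0.3,-0.7,-0.64],[0,0.013,0]],
    [[0.3,-0.68,-0.64],[0,0.013,0]],
    [[0.29,-0.66,-0.58],[0,0.013,0]],
    [[0.27,-0.62,-0.52],[0,0.013,0]],
    [[0.24,-0.57,-0.43],[0,0.013,0]],
    [[0.19,-0.47,-0.34],[0,0.013,0]],
    [[0.14,-0.36,-0.24],[0,0.013,0]],
    [[0.08,-0.22,-0.14],[0,0.013,0]],
    [[0.03,-0.1,-0.06],[0,0,0]],
    [[0,0,0],[0,0,0]],
  ],
)

```text
t: 9.93
ee_pos: [0.923, 0.2717, 0.226]
tcp_rot: [2.621, 0.318, -1.487]
ft_force: [3.4, -3.3, 0.4]
opening: 0.104
```

```bash
python3 arc.py 1 30; python3 - <<'E'
from h import *
print(manip.get_obs()["q"].round(2))
cv2.imwrite("pics/t2.png",manip.grab_frame("top")[:,:,::-1]);cv2.imwrite("pics/s2.png",manip.grab_frame("side")[:,:,::-1])
a=cv2.imread("pics/t2.png")[60:300,30:230];b=cv2.imread("pics/s2.png")[130:370,20:320]
h=np.hstack([cv2.resize(a,None,fx=1.55,fy=1.55),cv2.resize(b,None,fx=1.55,fy=1.55)]);print(h.shape);cv2.imwrite("pics/v2.png",h)
E
```

```text
theta 90.42378176306084 r 0.24335243330426992 p [0.92298678 0.27172053 0.22600537] f [ 3.4 -3.3  0.4]
tilt 30.91972022268913
[[0.09, -0.59, 0.19], [-0.009, -0.016, 0.002]] ,
end theta 91.42378176306084 [0.92045854 0.27722218 0.2243    ] 0.9612991570187761
[0.21 0.83 0.97 0.03 0.79 1.53]
(372, 775, 3)
```

View pics/v2.png

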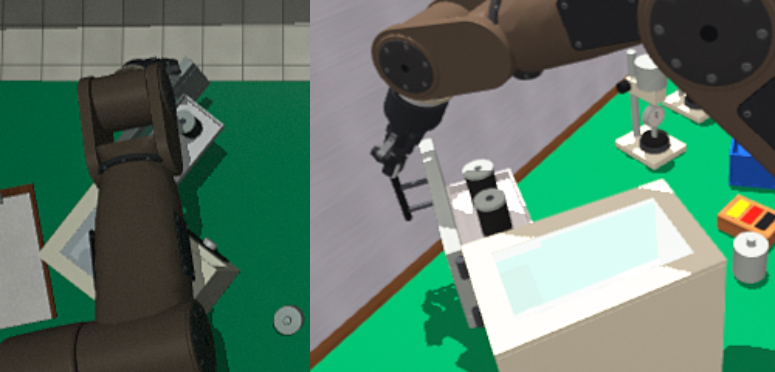

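The door stands at about 90° and both mounts are upright in the tray. The tops are at side px (130,238) and (135,258), and one is at top px (151,139). Releasing and rising.

Request:
servo_tool(
  rows=[
    [[0,0,0],[0,0,0]],
    [[0,0,0],[0,0,0]],
    [[0,0,0],[0,0,0]],
    [[-1.3,0,-0.8],[0,0,0]],
    [[-2.6,0,-1.55],[0,0,0]],
    [[-3.4,0,-2.1],[0,0,0]],
    [[-3.4,0,-2.1],[0,0,0]],
  ],
  jaw=0.3,
)

```text
t: 10.9
ee_pos: [0.9227, 0.2732, 0.3529]
tcp_rot: [2.615, 0.321, -1.497]
ft_force: [0.1, 0.2, 1.0]
opening: 0.35
```

```bash
python3 - <<'E'
from h import *
np.set_printoptions(precision=3,suppress=True)
T=manip.calibration("top");S=manip.calibration("side")
print(ray(S,129.7,238.4,.232),ray(S,135.5,257.7,.232),ray(T,151.3,138.7,.232))
H=np.array([.697,.362])
for th in(88,90,92):
    a=np.radians(142.3+th);ex=np.array([np.cos(a),np.sin(a)]);ey=np.array([-ex[1],ex[0]])
    print(th,"tray",H+.05*ex+.134*ey,"dir",ey)
o=manip.get_obs();print(o["ee_pos"],o["ft_force"],o["opening"])
plan([.74,.16,.36],tgt(-76))
E
```

```text
[0.803 0.21  0.232] [0.744 0.26  0.232] [0.803 0.201 0.232]
88 tray [0.768 0.238] dir [ 0.769 -0.639]
90 tray [0.772 0.24 ] dir [ 0.791 -0.612]
92 tray [0.777 0.243] dir [ 0.812 -0.584]
[0.923 0.273 0.353] [0.124 0.23  1.039] 0.35039546487094264
[[np.float64(-2.76), np.float64(1.66), np.float64(4.31)], [np.float64(-0.002), np.float64(-0.133), np.float64(0.002)]]
[[np.float64(-2.16), np.float64(1.66), np.float64(4.64)], [np.float64(-0.002), np.float64(-0.133), np.float64(0.002)]]
[[np.float64(-1.52), np.float64(1.65), np.float64(4.88)], [np.float64(-0.002), np.float64(-0.133), np.float64(0.002)]]
[[np.float64(-0.86), np.float64(1.65), np.float64(5.04)], [np.float64(-0.002), np.float64(-0.133), np.float64(0.002)]]
-- 4
```

Request:
servo_tool(
  rows=[
    [[-2.8,1.7,4.3],[0,-0.135,0]],
    [[-2.2,1.7,4.6],[0,-0.135,0]],
    [[-1.5,1.7,4.9],[0,-0.135,0]],
    [[-0.9,1.7,5.0],[0,-0.135,0]],
    [[0,0,0],[0,0,0]],
    [[0,0,0],[0,0,0]],
  ],
  jaw=-0.4,
)

```text
t: 11.65
ee_pos: [0.7351, 0.1562, 0.3755]
tcp_rot: [2.086, 0.261, -2.107]
ft_force: [0.4, -0.2, -0.6]
opening: 0.702
```

```bash
python3 - <<'E'
from h import *
np.set_printoptions(precision=3,suppress=True)
o=manip.get_obs();c=manip.calibration("wrist");i=manip.grab_frame("wrist")
print(o["t"],o["ee_pos"],o["opening"],Ro.from_rotvec(o["tcp_rot"]).as_matrix())
print(proj(c,[[.803,.206,.232],[.744,.26,.232],[.772,.24,.168]]))
cv2.imwrite("pics/w5.png",i[:,:,::-1])
E
```

```text
11.65 [0.735 0.156 0.376] 0.7024928102536604 [[-0.011  0.238 -0.971]
 [ 0.006 -0.971 -0.238]
 [-1.    -0.008  0.009]]
[[249.919 109.949]
 [183.174 158.152]
 [221.43  129.053]]
```

View pics/w5.png

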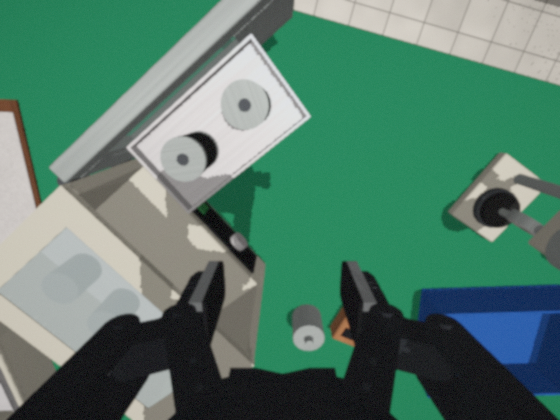

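```bash
cat > rel.py <<'E'
import sys
from h import *
o=manip.get_obs();R=Ro.from_rotvec(o["tcp_rot"]);P=np.array(list(map(float,sys.argv[1:4])))
print(o["t"],o["ee_pos"].round(4),"d tool cm",(R.inv().apply(P-o["ee_pos"])*100).round(2),"level err",(R.inv()*tgt(-76)).as_rotvec().round(3),o["opening"].round(3),o["ft_force"].round(1))
E
python3 - <<'E'
from h import *
c=manip.calibration("wrist");print(ray(c,245,104,.232),ray(c,183,159,.232),ray(c,245,104,.232)-ray(c,183,159,.232))
o=manip.get_obs();R=Ro.from_rotvec(o["tcp_rot"])
for dep in(.140,.146,.152):
  for u in(219,347):
    pc=np.array([(u-c["cx"])/c["fx"],(265-c["cy"])/c["fy"],1])*dep;print(R.inv().apply(c["R"].T@(pc-c["t"])-o["ee_pos"]).round(4))
E
python3 rel.py .803 .206 .30
```

```text
[0.80702228 0.21147217 0.232     ] [0.74314693 0.26009211 0.232     ] [ 0.06387535 -0.04861995  0.        ]
[-0.0272 -0.0304 -0.013 ]
[-0.0272  0.0286 -0.013 ]
[-0.0218 -0.0316 -0.0101]
[-0.0218  0.0299 -0.01  ]
[-0.0165 -0.0329 -0.0071]
[-0.0165  0.0311 -0.007 ]Traceback (most recent call last):
  File "rel.py", line 4, in <module>
    print(o["t"],o["ee_pos"].round(4),"d tool cm",(R.inv().apply(P-o["ee_pos"])*100).round(2),"level err",(R.inv()*tgt(-76)).as_rotvec().round(3),o["opening"].round(3),o["ft_force"].round(1))
                                                                                                                                                  ^^^^^^^^^^^^^^^^^^
AttributeError: 'float' object has no attribute 'round'
```

```bash
sed -i 's/o\["opening"\].round(3)/round(float(o["opening"]),3)/' rel.py; python3 rel.py .806 .210 .28
```

```text
11.7 [0.7351 0.1563 0.3756] d tool cm [ 9.51 -3.45 -8.25] level err [-0.003  0.009  0.008] 0.699 [-0.4  0.  -0.3]
```

Request:
servo_tool(
  rows=[
    [[2,-1.7,-4.1],[0,0.005,0.008]],
    [[3,-1.7,-4.1],[0,0.004,0]],
    [[4.4,0,0],[0,0,0]],
    [[0,0,0],[0,0,0]],
  ],
)

```text
t: 12.2
ee_pos: [0.8103, 0.2134, 0.2786]
tcp_rot: [2.098, 0.256, -2.087]
ft_force: [-0.3, -0.4, 0.5]
opening: 0.697
```

```bash
python3 rel.py .806 .210 .175
```

```text
12.2 [0.8103 0.2134 0.2786] d tool cm [10.36  0.23  0.55] level err [-0.002 -0.005  0.   ] 0.697 [-0.3 -0.4  0.5]
```

Request:
servo_tool(
  rows=[
    [[2,0.2,0.45],[0,-0.004,0]],
    [[3,0,0],[0,0,0]],
    [[3,0,0],[0,0,0]],
    [[2.3,0,0],[0,0,0]],
    [[0,0,0],[0,0,0]],
  ],
)

```text
t: 12.82
ee_pos: [0.8104, 0.2123, 0.186]
tcp_rot: [2.11, 0.258, -2.075]
ft_force: [0.4, -0.3, -0.0]
opening: 0.698
```

```bash
python3 rel.py .806 .210 .175; python3 - <<'E'
from h import *
c=manip.calibration("wrist");cv2.imwrite("pics/w6.png",manip.grab_frame("wrist")[:,:,::-1])
E
```

```text
12.825 [0.8104 0.2123 0.186 ] d tool cm [1.09 0.12 0.5 ] level err [-0.001 -0.017 -0.   ] 0.698 [ 0.4 -0.3 -0. ]
```

View pics/w6.png

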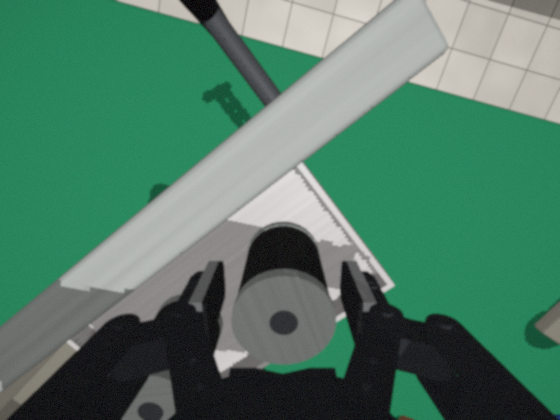

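The mount sits centred between the jaws, with its top disc centre at (284,322).

```bash
python3 - <<'E'
from h import *
c=manip.calibration("wrist");o=manip.get_obs();p=ray(c,284,322,.232);print(p,Ro.from_rotvec(o["tcp_rot"]).inv().apply(p-o["ee_pos"])*100)
E
```

```text
[0.8053366  0.21159413 0.232     ] [-4.43636123 -0.05529648  0.47853309]
```

Request:
servo_tool(
  rows=[
    [[0.5,0,0.4],[0,-0.015,0]],
    [[0.6,0,0.1],[0,0,0]],
    [[0,0,0],[0,0,0]],
  ],
)

```text
t: 13.25
ee_pos: [0.8071, 0.2114, 0.1808]
tcp_rot: [2.102, 0.256, -2.082]
ft_force: [-0.5, 0.3, 0.3]
opening: 0.703
```

Request:
servo_tool(
  rows=[
    [[0,0,0],[0,0,0]],
    [[0,0,0],[0,0,0]],
    [[0,0,0],[0,0,0]],
    [[0,0,0],[0,0,0]],
    [[0,0,0],[0,0,0]],
  ],
  jaw=1,
  squeeze=40,
)

```text
t: 13.88
ee_pos: [0.8073, 0.2113, 0.1814]
tcp_rot: [2.102, 0.256, -2.082]
ft_force: [-0.2, -1.1, -0.1]
opening: 0.497
```

```bash
python3 rel.py .8055 .2115 .175
```

```text
13.875 [0.8073 0.2113 0.1814] d tool cm [ 0.64 -0.07  0.17] level err [-0.001 -0.01  -0.001] 0.497 [-0.2 -1.1 -0.1]
```

Request:
servo_tool(
  rows=[
    [[-0.5,0,0],[0,0,0]],
    [[-1.5,0,0],[0,0,0]],
    [[-3,0,0],[0,0,0]],
    [[-4,0,0],[0,0,0]],
    [[-4,0,0],[0,0,0]],
    [[-3,0,0],[0,0,0]],
  ],
)

```text
t: 14.62
ee_pos: [0.8047, 0.2112, 0.3463]
tcp_rot: [2.097, 0.256, -2.087]
ft_force: [0.1, -0.1, -4.2]
opening: 0.496
```

```bash
python3 rel.py .499 -.387 .34
```

```text
14.625 [0.8047 0.2112 0.3463] d tool cm [ 0.46 50.68 44.11] level err [-0.001 -0.004 -0.   ] 0.496 [ 0.1 -0.1 -4.2]
```

Request:
servo_tool(
  rows=[
    [[0,1,0.9],[0,0,0]],
    [[0,2,1.8],[0,0,0]],
    [[0,3.2,2.8],[0,0,0]],
    [[0,3.8,3.3],[0,0,0]],
    [[0,3.8,3.3],[0,0,0]],
    [[0,3.8,3.3],[0,0,0]],
    [[0,3.8,3.3],[0,0,0]],
    [[0,3.8,3.3],[0,0,0]],
    [[0,3.8,3.3],[0,0,0]],
    [[0,3.8,3.3],[0,0,0]],
    [[0,3.8,3.3],[0,0,0]],
    [[0,3.8,3.3],[0,0,0]],
  ],
)

```text
t: 16.12
ee_pos: [0.5535, -0.2764, 0.3588]
tcp_rot: [2.109, 0.258, -2.064]
ft_force: [0.9, -0.6, -2.6]
opening: 0.498
```

```bash
python3 rel.py .499 -.387 .34
```

```text
16.125 [ 0.5535 -0.2764  0.3588] d tool cm [1.77 9.36 8.05] level err [ 0.006 -0.021 -0.006] 0.498 [ 0.9 -0.6 -2.6]
```

Request:
servo_tool(
  rows=[
    [[1,3.4,2.9],[0,-0.01,0]],
    [[1,3,2.6],[0.006,-0.01,-0.006]],
    [[1.5,1.8,1.6],[0,0,0]],
    [[3,0.8,0.7],[0,0,0]],
    [[4.5,0,0],[0,0,0]],
    [[4.5,0,0],[0,0,0]],
    [[4.5,0,0],[0,0,0]],
    [[4,0,0],[0,0,0]],
    [[3,0,0],[0,0,0]],
    [[1,0,0],[0,0,0]],
    [[0,0,0],[0,0,0]],
  ],
)

```text
t: 17.5
ee_pos: [0.5003, -0.3942, 0.084]
tcp_rot: [2.101, 0.236, -2.077]
ft_force: [-0.7, 0.0, -2.8]
opening: 0.496
```

```bash
python3 rel.py .499 -.387 .0185
```

```text
17.5 [ 0.5003 -0.3942  0.084 ] d tool cm [ 6.54 -0.83  0.02] level err [-0.006 -0.01  -0.015] 0.496 [-0.7  0.  -2.8]
```

Request:
servo_tool(
  rows=[
    [[2,-0.5,0],[-0.005,0,-0.015]],
    [[2,-0.3,0],[0,0,0]],
    [[1.2,0,0],[0,0,0]],
    [[0.4,0,0],[0,0,0]],
    [[0,0,0],[0,0,0]],
  ],
)

```text
t: 18.12
ee_pos: [0.5005, -0.3872, 0.0284]
tcp_rot: [2.105, 0.256, -2.077]
ft_force: [-0.0, -0.3, -2.6]
opening: 0.496
```

```bash
python3 rel.py .499 -.387 .0185
```

```text
18.125 [ 0.5005 -0.3872  0.0284] d tool cm [ 0.99 -0.06  0.15] level err [-0.    -0.013 -0.002] 0.496 [-0.  -0.3 -2.6]
```

Request:
servo_tool(
  rows=[
    [[0.4,0,0],[0,0,0]],
    [[0.4,0,0],[0,0,0]],
    [[0.3,0,0],[0,0,0]],
    [[0,0,0],[0,0,0]],
  ],
)

```text
t: 18.62
ee_pos: [0.5013, -0.3879, 0.0183]
tcp_rot: [2.106, 0.253, -2.075]
ft_force: [-0.8, 0.0, -0.6]
opening: 0.501
```

Request:
servo_tool(
  rows=[
    [[0.2,0,0],[0,0,0]],
    [[0,0,0],[0,0,0]],
  ],
)

```text
t: 18.88
ee_pos: [0.5017, -0.3881, 0.0186]
tcp_rot: [2.107, 0.252, -2.073]
ft_force: [0.7, -0.4, -2.0]
opening: 0.495
```

Request:
servo_tool(
  rows=[
    [[0,0,0],[0,0,0]],
    [[0,0,0],[0,0,0]],
    [[0,0,0],[0,0,0]],
    [[0,0,0],[0,0,0]],
  ],
  jaw=-0.4,
)

```text
t: 19.38
ee_pos: [0.502, -0.3885, 0.0185]
tcp_rot: [2.107, 0.251, -2.072]
ft_force: [-0.4, 0.8, 0.4]
opening: 0.702
```

Request:
servo_tool(
  rows=[
    [[-2,0,0],[0,0,0]],
    [[-4,0,0],[0,0,0]],
    [[-6,0,0],[0,0,0]],
    [[-6,0,0],[0,0,0]],
    [[-6,0,0],[0,0,0]],
    [[-6,0,0],[0,0,0]],
    [[-5,0,0],[0,0,0]],
    [[0,0,0],[0,0,0]],
  ],
)

```text
t: 20.38
ee_pos: [0.4938, -0.3857, 0.3889]
tcp_rot: [2.109, 0.245, -2.065]
ft_force: [-0.6, 0.4, -0.7]
opening: 0.7
```

```bash
python3 rel.py .7435 .260 .36; cat > disc.py <<'E'
# find mount top discs (z known) in a wrist view: light grey, low saturation, ellipse about 44 mm
import sys
from h import *
z=float(sys.argv[1]);g=np.array(list(map(float,sys.argv[2:4])))
c=manip.calibration("wrist");i=manip.grab_frame("wrist")
u=proj(c,[g[0],g[1],z]);dep=(c["R"]@[g[0],g[1],z]+c["t"])[2];r=c["fx"]*.022/dep
print("guess px",u.round(1),"r px",r.round(1))
gray=cv2.medianBlur(cv2.cvtColor(i,cv2.COLOR_RGB2GRAY),3)
k=int(2.6*r);x0,y0=max(0,int(u[0])-k),max(0,int(u[1])-k);roi=gray[y0:y0+2*k,x0:x0+2*k];s=4
h=cv2.HoughCircles(cv2.resize(roi,None,fx=s,fy=s,interpolation=2),cv2.HOUGH_GRADIENT_ALT,1.5,20,param1=120,param2=.6,minRadius=int(.8*r*s),maxRadius=int(1.2*r*s))
for q in ([] if h is None else h[0][:4]):
    a,b=q[0]/s+x0,q[1]/s+y0;print("circle",round(a,1),round(b,1),"r",round(q[2]/s,1),"->",ray(c,a,b,z).round(4))
E
python3 disc.py .069 .500 -.387
```

```text
20.375 [ 0.4938 -0.3857  0.3889] d tool cm [  2.93 -56.66 -39.78] level err [-0.    -0.02  -0.013] 0.7 [-0.6  0.4 -0.7]
guess px [282.1 162.5] r px 14.1
circle 282.8 162.0 r 14.3 -> [ 0.501  -0.3877  0.069 ]
```

Hough finds mount b's top disc exactly where expected at standing height, so it stands. Back for mount a.

Request:
servo_tool(
  rows=[
    [[0,-2.5,-1.7],[0,-0.01,-0.013]],
    [[0,-4.8,-3.3],[0,-0.01,0]],
    [[0,-4.8,-3.3],[0,0,0]],
    [[0,-4.8,-3.3],[0,0,0]],
    [[0,-4.8,-3.3],[0,0,0]],
    [[0,-4.8,-3.3],[0,0,0]],
    [[0,-4.8,-3.3],[0,0,0]],
    [[0,-4.8,-3.3],[0,0,0]],
    [[0,-4.8,-3.3],[0,0,0]],
    [[0,-4.8,-3.3],[0,0,0]],
    [[0,-4,-3],[0,0,0]],
    [[0,0,0],[0,0,0]],
  ],
)

```text
t: 21.92
ee_pos: [0.7075, 0.1991, 0.3743]
tcp_rot: [2.069, 0.264, -2.126]
ft_force: [-1.3, 0.7, 0.4]
opening: 0.703
```

```bash
python3 disc.py .232 .7435 .260; python3 rel.py .7435 .260 .28
```

```text
guess px [231.8 138.9] r px 23.3
21.975 [0.7072 0.1975 0.3746] d tool cm [ 9.39 -5.1  -5.25] level err [-0.005  0.025  0.012] 0.699 [-0.2  0.2  0.4]
```

```bash
sed -i 's/param1=120,param2=.6/param1=60,param2=float(sys.argv[4]) if len(sys.argv)>4 else .6/' disc.py; for p in .5 .3 ; do python3 disc.py .232 .7435 .260 $p;done
```

```text
guess px [230.2 138.2] r px 23.3
circle 230.8 137.6 r 23.7 -> [0.7442 0.2596 0.232 ]
guess px [228.8 138. ] r px 23.2
```

Request:
servo_tool(
  rows=[
    [[2,-2.6,-2.6],[-0.005,0.025,0.012]],
    [[3,-2.5,-2.7],[0,0,0]],
    [[4.3,0,0],[0,0,0]],
    [[0,0,0],[0,0,0]],
    [[0,0,0],[0,0,0]],
  ],
)

```text
t: 22.7
ee_pos: [0.7477, 0.2509, 0.2861]
tcp_rot: [2.105, 0.245, -2.09]
ft_force: [0.5, 1.0, 0.4]
opening: 0.704
```

```bash
python3 rel.py .7442 .2596 .18
```

```text
22.7 [0.7477 0.2509 0.2861] d tool cm [10.61 -0.94  0.22] level err [-0.011 -0.007 -0.002] 0.704 [0.5 1.  0.4]
```

Request:
servo_tool(
  rows=[
    [[1,-0.6,0.2],[-0.01,-0.007,0]],
    [[2.5,-0.35,0],[0,0,0]],
    [[3,0,0],[0,0,0]],
    [[2.5,0,0],[0,0,0]],
    [[1,0,0],[0,0,0]],
    [[0,0,0],[0,0,0]],
  ],
)

```text
t: 23.45
ee_pos: [0.7449, 0.2595, 0.1922]
tcp_rot: [2.103, 0.257, -2.08]
ft_force: [-0.9, 0.2, -0.3]
opening: 0.702
```

```bash
python3 rel.py .7442 .2596 .18
```

```text
23.45 [0.7449 0.2595 0.1922] d tool cm [ 1.22 -0.03  0.08] level err [-0.    -0.011 -0.001] 0.702 [-0.9  0.2 -0.3]
```

Request:
servo_tool(
  rows=[
    [[0.7,0,0.1],[0,0,0]],
    [[0.7,0,0],[0,0,0]],
    [[0,0,0],[0,0,0]],
  ],
)

```text
t: 23.82
ee_pos: [0.7447, 0.2595, 0.18]
tcp_rot: [2.107, 0.257, -2.077]
ft_force: [0.1, 0.3, 1.0]
opening: 0.699
```

Request:
servo_tool(
  rows=[
    [[0,0,0],[0,0,0]],
    [[0,0,0],[0,0,0]],
    [[0,0,0],[0,0,0]],
    [[0,0,0],[0,0,0]],
    [[0,0,0],[0,0,0]],
  ],
  jaw=1,
)

```text
t: 24.45
ee_pos: [0.7448, 0.2596, 0.1805]
tcp_rot: [2.108, 0.258, -2.076]
ft_force: [0.3, 0.8, -0.4]
opening: 0.499
```

```bash
python3 rel.py .463 -.273 .34
```

```text
24.45 [0.7448 0.2596 0.1805] d tool cm [-16.5   44.88  39.98] level err [-0.    -0.015 -0.001] 0.499 [ 0.3  0.8 -0.4]
```

Request:
servo_tool(
  rows=[
    [[-0.5,0,0],[0,0,0]],
    [[-1.5,0,0],[0,0,0]],
    [[-3,0,0],[0,0,0]],
    [[-4,0,0],[0,0,0]],
    [[-4,0,0],[0,0,0]],
    [[-3,0,0],[0,0,0]],
  ],
)

```text
t: 25.2
ee_pos: [0.7417, 0.2587, 0.3466]
tcp_rot: [2.104, 0.256, -2.08]
ft_force: [-0.1, 0.7, -2.4]
opening: 0.495
```

Request:
servo_tool(
  rows=[
    [[0,1,0.9],[0,0,0]],
    [[0,2,1.8],[0,0,0]],
    [[0,3.2,2.9],[0,0,0]],
    [[0,3.8,3.4],[0,0,0]],
    [[0,3.8,3.4],[0,0,0]],
    [[0,3.8,3.4],[0,0,0]],
    [[0,3.8,3.4],[0,0,0]],
    [[0,3.8,3.4],[0,0,0]],
    [[0,3.8,3.4],[0,0,0]],
    [[0,3.6,3.2],[0,0,0]],
    [[0,3,2.6],[0,0,0]],
  ],
)

```text
t: 26.58
ee_pos: [0.5006, -0.1785, 0.334]
tcp_rot: [2.093, 0.259, -2.091]
ft_force: [0.1, 0.0, -2.4]
opening: 0.497
```

```bash
python3 rel.py .463 -.273 .34
```

```text
26.575 [ 0.5006 -0.1785  0.334 ] d tool cm [-0.62  8.26  5.94] level err [ 0.    -0.001  0.001] 0.497 [ 0.1  0.  -2.4]
```

Request:
servo_tool(
  rows=[
    [[0,2.8,2],[0,-0.007,0]],
    [[0,2.2,1.6],[0,-0.007,0]],
    [[1,1.4,1.1],[0,0,0]],
    [[3,0.7,0.6],[0,0,0]],
    [[4.5,0,0],[0,0,0]],
    [[4.5,0,0],[0,0,0]],
    [[4.5,0,0],[0,0,0]],
    [[3.5,0,0],[0,0,0]],
    [[1.5,0,0],[0,0,0]],
    [[0,0,0],[0,0,0]],
  ],
)

```text
t: 27.82
ee_pos: [0.4484, -0.2604, 0.0932]
tcp_rot: [2.076, 0.26, -2.118]
ft_force: [-0.0, -0.0, -2.1]
opening: 0.497
```

```bash
python3 rel.py .463 -.273 .0175
```

```text
27.825 [ 0.4484 -0.2604  0.0932] d tool cm [ 7.53  1.64 -1.26] level err [-0.005  0.019  0.009] 0.497 [-0.  -0.  -2.1]
```

Request:
servo_tool(
  rows=[
    [[0.5,1.2,-0.9],[-0.005,0.034,0.009]],
    [[2,0.4,-0.4],[0,0,0]],
    [[2,0,0],[0,0,0]],
    [[1,0,0],[0,0,0]],
    [[0,0,0],[0,0,0]],
  ],
)

```text
t: 28.45
ee_pos: [0.4653, -0.2725, 0.0391]
tcp_rot: [2.11, 0.257, -2.071]
ft_force: [-0.4, 0.2, -1.7]
opening: 0.498
```

```bash
python3 rel.py .463 -.273 .0175
```

```text
28.45 [ 0.4653 -0.2725  0.0391] d tool cm [ 2.16 -0.01  0.28] level err [ 0.001 -0.018 -0.003] 0.498 [-0.4  0.2 -1.7]
```

Request:
servo_tool(
  rows=[
    [[0.9,0,0],[0,0,0]],
    [[0.6,0,0],[0,0,0]],
    [[0.4,0,0],[0,0,0]],
    [[0.2,0,0],[0,0,0]],
    [[0.1,0,0],[0,0,0]],
    [[0,0,0],[0,0,0]],
  ],
)

```text
t: 29.2
ee_pos: [0.4664, -0.2728, 0.0175]
tcp_rot: [2.111, 0.255, -2.068]
ft_force: [-0.3, -0.1, -1.7]
opening: 0.495
```

Request:
servo_tool(
  rows=[
    [[0.15,0,0],[0,0,0]],
    [[0,0,0],[0,0,0]],
  ],
)

```text
t: 29.45
ee_pos: [0.4668, -0.2729, 0.0178]
tcp_rot: [2.112, 0.254, -2.066]
ft_force: [-0.8, -0.4, -2.2]
opening: 0.498
```

```bash
python3 rel.py .463 -.273 .0175;sleep 0; python3 rel.py .463 -.273 .0175
```

```text
29.45 [ 0.4668 -0.2729  0.0178] d tool cm [ 0.02 -0.08  0.37] level err [ 0.001 -0.021 -0.006] 0.498 [-0.8 -0.4 -2.2]
29.45 [ 0.4668 -0.2729  0.0178] d tool cm [ 0.02 -0.08  0.37] level err [ 0.001 -0.021 -0.006] 0.498 [-0.8 -0.4 -2.2]
```

Request:
servo_tool(
  rows=[
    [[0.3,0,0],[0,0,0]],
    [[0.2,0,0],[0,0,0]],
    [[0,0,0],[0,0,0]],
  ],
)

```text
t: 29.82
ee_pos: [0.4676, -0.2731, 0.0173]
tcp_rot: [2.114, 0.252, -2.062]
ft_force: [-1.0, 0.2, -1.9]
opening: 0.496
```

Request:
servo_tool(
  rows=[
    [[0,0,0],[0,0,0]],
    [[0,0,0],[0,0,0]],
    [[0,0,0],[0,0,0]],
    [[0,0,0],[0,0,0]],
  ],
  jaw=-0.4,
)

```text
t: 30.32
ee_pos: [0.4678, -0.2733, 0.0168]
tcp_rot: [2.114, 0.251, -2.061]
ft_force: [-0.4, -0.1, 0.8]
opening: 0.698
```

Request:
servo_tool(
  rows=[
    [[-2,0,0],[0,0.02,0]],
    [[-4,0,0],[0,0,0]],
    [[-6,0,0],[0,0,0]],
    [[-6,0,0],[0,0,0]],
    [[-6,0,0],[0,0,0]],
    [[-6,0,0],[0,0,0]],
    [[-5,0,0],[0,0,0]],
    [[0,0,0],[0,0,0]],
  ],
)

```text
t: 31.32
ee_pos: [0.4515, -0.2739, 0.3771]
tcp_rot: [2.136, 0.255, -2.043]
ft_force: [0.6, 0.6, -0.4]
opening: 0.703
```

```bash
for p in .6 .4; do python3 disc.py .069 .467 -.273 $p; python3 disc.py .069 .501 -.3877 $p;done; python3 rel.py .3 -.3 .4
python3 - <<'E'
from h import *
# bystanders and door: compare with the first pictures
for n in("top","side"):
    a=cv2.imread(f"pics/{n}0.png").astype(int);b=manip.grab_frame(n)[:,:,::-1];cv2.imwrite(f"pics/{n}9.png",b)
    m=(np.abs(a-b).max(2)>45).astype(np.uint8);m=cv2.morphologyEx(m,cv2.MORPH_OPEN,np.ones((2,2),np.uint8))
    for nm,P in(("weight",[.42,.031,.06]),("blocks",[.453,-.07,.03])):
        u=proj(manip.calibration(n),P).astype(int);print(n,nm,u,"changed px",m[u[1]-14:u[1]+15,u[0]-14:u[0]+15].sum())
    R=[(405,212,470,262),(275,138,315,192),(335,142,380,195)] if n=="top" else [(325,125,360,190),(220,160,262,238)]
    for x0,y0,x1,y1 in R: print(n,"tester box",x0,y0,m[y0:y1,x0:x1].sum())
E
```

```text
guess px [283.4 162.2] r px 14.5
circle 283.1 163.2 r 14.5 -> [ 0.4654 -0.273   0.069 ]
guess px [363.5 158.2] r px 14.6
circle 363.1 159.6 r 15.1 -> [ 0.4989 -0.3878  0.069 ]
circle 346.2 157.8 r 13.0 -> [ 0.4954 -0.3623  0.069 ]
guess px [284.9 161.5] r px 14.6
circle 284.2 162.4 r 14.8 -> [ 0.4655 -0.2724  0.069 ]
guess px [365.1 157.8] r px 14.7
circle 364.9 158.8 r 15.2 -> [ 0.4995 -0.3879  0.069 ]
circle 356.2 155.0 r 13.3 -> [ 0.5017 -0.3736  0.069 ]
circle 347.2 158.0 r 12.6 -> [ 0.4942 -0.3619  0.069 ]
31.525 [ 0.4507 -0.2732  0.3721] d tool cm [-3.37 -1.06 15.16] level err [ 0.001 -0.038 -0.001] 0.696 [ 1.1 -0.  -0.2]
top weight [215 266] changed px 0
top blocks [247 255] changed px 0
top tester box 405 212 0
top tester box 275 138 0
top tester box 335 142 0
side weight [304 288] changed px 0
side blocks [305 270] changed px 0
side tester box 325 125 71
side tester box 220 160 0
```

```bash
python3 - <<'E'
from h import *
T=manip.calibration("top");b=cv2.imread("pics/top9.png").astype(int)
a=cv2.imread("pics/top0.png").astype(int)
H=np.array([.697,.362])
for th in range(76,106,2):
    g=np.radians(142.3+th);ex=np.array([np.cos(g),np.sin(g)]);ey=np.array([-ex[1],ex[0]])
    q=np.array([[*(H-.010*ex+s*ey),.245] for s in np.linspace(.08,.275,40)])
    u=proj(T,q).round().astype(int);c=b[u[:,1],u[:,0]];green=(c[:,1]-c[:,2]>30).mean();print(th,"green",round(green,2),"mean",c.mean(0).round(),"sd",c.std(0).max().round(),end=" | ")
E
```

```text
76 green 0.32 mean [87. 94. 75.] sd 52.0 | 78 green 0.32 mean [72. 79. 63.] sd 41.0 | 80 green 0.28 mean [68. 74. 58.] sd 35.0 | 82 green 0.25 mean [52. 58. 43.] sd 14.0 | 84 green 0.02 mean [58. 62. 55.] sd 28.0 | 86 green 0.0 mean [80. 84. 76.] sd 40.0 | 88 green 0.0 mean [123. 128. 117.] sd 3.0 | 90 green 0.0 mean [118. 122. 112.] sd 4.0 | 92 green 0.1 mean [110. 117. 106.] sd 28.0 | 94 green 0.38 mean [ 92. 108.  74.] sd 54.0 | 96 green 0.55 mean [ 79. 103.  54.] sd 57.0 | 98 green 0.62 mean [ 75. 101.  46.] sd 60.0 | 100 green 0.62 mean [ 77. 102.  49.] sd 60.0 | 102 green 0.6 mean [ 79. 104.  51.] sd 64.0 | 104 green 0.6 mean [ 80. 105.  54.] sd 61.0 |
```

The door's top edge is uniform at 88–90°, so it is still open at a right angle. The gripper is clear, so I'm handing in.

```bash
python3 -c "
from workcell import manip
print(manip.finish_job())"
```

```text
the job is handed in; nothing more can be done
None
```

The job is done and handed in at about 32 s: the door stands open and both mounts are upright in the blue tote. I swung the door slowly by its handle to about a right angle, let go, and moved mount_b and then mount_a into the tote.

**Last checks:**
- **Mounts:** The wrist camera finds both top discs at standing height, at about (0.499, -0.388) for mount_b and (0.466, -0.273) for mount_a. That is within 2 mm of where they were released.
- **Door:** Its top edge in the last top picture fits 88–90°.
- **Tester, weight and blocks:** The top picture shows no change at any of them. In the side picture, one box drawn around a tester changed by 71 pixels. I put that down to the arm in the background, but did not look into it.

**What disagreed with the brief, or went wrong:**
- **Cabinet yaw:** Both fixed cameras put it at about 142°, outside the stated 63–78°. I went by the images, and the handle and the door's swing confirmed them.
- **Fingertips:** They stand roughly 13–20 mm behind the reported TCP instead of 25 mm ahead of it. My first pinch closed on nothing, just above the bar, and I gripped about 18 mm lower.
- **Touchdown of mount_a:** The force reading did not clearly show it reaching the tote floor. I set it down by height, and it may have dropped a millimetre or two on release.

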